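# Press the measuring scoop home in its foam drawer insert

## Task

The measuring scoop has been dropped back into the foam drawer tray with only its cup in the round well; its handle lies askew on top of the foam. Swing the handle round until it lies over its cut-out slot, then press it down past the springy foam lips until the scoop sits fully home and level on the bottom of its cut-out. Leave the peeler in its pocket and do not shift the small steel bowl.

Things in the scene. Friction and masses are not known exactly. Their poses are not given: they have to be found in the camera images.
- tray: Fixed drawer tray, wooden frame 286 x 316 mm, 44 mm high, filled with foam: flat grey top 48 mm above the worktop, teal in the cut-outs. Origin: on the round well's axis, at worktop level; z up; the scoop's slot runs from the well along -x. Foam spans x -168..102, y -150..150 mm. Well: radius 34 mm, floor at 2 mm height. A narrow pocket along y at x = 75 mm holds the peeler.
- slot_mid (a point): Middle of the slot's mouth, level with the foam top, 98 mm from the well axis. The slot is 25 mm wide with 4 mm chamfers, 15 mm deep, and ends 152 mm from the well axis. Here (50 mm long) a rounded springy foam lip bulges 3 mm from each wall, starting 4 mm below the foam top: the handle drops onto the lips, then needs roughly 5 to 15 N downward to pass them to the slot's floor.
- scoop: Loose scoop, 130 g: steel cup, radius 32 mm, 51 mm high; straight red handle along its -x to 148 mm from the cup axis, 22 mm wide, 21 mm thick, underside 30 mm above the cup's underside. Origin: middle of the cup's underside; z up. At first the cup stands in the well, free to turn, the handle on the foam up to 1.2 rad to either side of the slot, origin at 18 mm height. Home: origin at 3 mm.
- handle_mid (a point): White dot on the middle of the handle's top face, 98 mm from the cup axis, 51 mm above the cup's underside: the place to press. About 69 mm above the worktop at the start; 54 mm when home, the handle then standing 6 mm proud of the foam.
- peeler: Loose peeler with a yellow handle, 22 x 188 x 16 mm, lying along the tray's y in its own pocket at tray x = 75 mm; origin at the middle of its underside. Leave it there.
- small_bowl: Loose small upturned steel bowl, 84 mm across, 45 mm high, at the front left; origin at the middle of its underside. Leave alone.

How it is judged:
By the outcome, as a careful person would: the job done as asked, in the order asked, and still so for the second after the job is handed in, with the robot touching nothing.
It also fails if it takes over 38 s, if anything falls off the work surface, if the arm or the gripper's body presses on something with over 40 N, if the wrist force passes 120 N, or if a joint passes its speed limit or range.

## Robot

A 6-joint arm with a two-finger parallel gripper is mounted at the origin on a cart in front of the work surface, level with it; the furniture and walls round the work are solid. World frame = base frame: x ahead of the robot, y to its left, z up, the work surface at z = 0. Lengths are in mm, angles in rad, forces in N, time in s.
With the tool pointing down it reaches from about 300 to 775 mm from the base axis. Payload 14.6 kg.
Tool frame: the origin (TCP) lies between the finger pads; the fingertips stand manip.finger_overhang ahead of it and the grasp point (between the pads) lies 2 mm behind it (manip.finger_overhang is the distance from the TCP to the fingertips, in mm); z points along the fingers, y is the direction in which the jaws open and shut (so a half turn about z gives the same grasp; the last joint's range is limited). The gripper opens to 94 mm and grips with 3 to 60 N. Pads are 16 mm wide; open, the fingers measure 119 mm over their backs; the gripper's body (75 mm by 177 mm) begins 78 mm behind the grasp point.
Start: joints at [1.086, 0.3, 1.521, -0, 1.321, -0.067], TCP at [223.159, 502.682, 222.446] pointing down, gripper open.
Joint ranges: [-3.03, 3.03], [-0.79, 2.21], [0.23, 2.52], [-1.04, 4.18], [0, 3.07], [-2.55, 2.55]. Speed limits (rad/s): [2.22, 2.22, 2.57, 3.14, 3.14, 3.14].

## Interface

Orientations are given as [roll, pitch, yaw] about the fixed x, y, z axes, in that order (R = Rz(yaw) Ry(pitch) Rx(roll)).
In Python, from cell import manip gives the robot as it stands.
- The arm moves only by the tool drive_tool, never from a script. Its argument "steps" is a list of rows, each an object with "delta_pos": the shift along the world's x, y, z in mm, a list of three; "yaw": the turn about the world's z in rad; "hand": the finger opening in mm, from 0 to 94. A call has 1 to 5 rows; each row shifts and turns the commanded pose from where the row before left it; what a row does not reach is not made up. A row lasts 1/12 s, in which the tool goes at most 41.7 mm and 7.16 degrees, less where a joint would pass 70% of its speed; a pose out of reach is approached as far as the arm can. A call is refused whole if a number of a shift passes 41.7 or a number of a turn 0.125, either way. A call with a gripper value outside its range is refused whole. The fingers move at their own pace and stop on an object; "squeeze" is the grip in N (left out, the last holds). Time passes only in rows, so rows that do not move let the fingers close. It gives the time, the measured TCP pose, the force and the opening at its end, in the units of the state.
- manip.read_state(): the state, without advancing time (a new reading comes with each control period).
- manip.camera(name): name is "scene" or "top" or "wrist"; returns a dict with "frame" (480x640x3 uint8, red, green, blue), "range_z" (480x640 float32, mm along the optical axis (not along the pixel's ray), 0 where there is no reading), "intrinsics" (3x3 intrinsics, pixels), "dist_coeffs" ([k1, k2, p1, p2, k3] as OpenCV has them; the pictures are not rectified), "position" and "attitude" of the camera in the world. Camera axes: x right, y down, z forward; pixel columns grow to the right and rows downward; lengths in mm; the calibration is good to about 2 mm. A picture is of the moment at which its call begins.
- manip.sign_off(): hands the job in, once; it reports no verdict.
The state is a dict: "clock": time; "joints": joint angles; "qd": joint speeds; "effort": joint torques, N m; "eef_pos": TCP position; "eef_rot": TCP orientation; "wrist_force": force on the tool from outside, world axes, zero at the start; "moment": the same for the moment, N m; "finger_gap": finger opening in mm.
Only numpy, scipy, OpenCV 4.12 (cv2) and the standard library are available. Lean on these libraries where they do the work, as an engineer would, in place of code of your own. Each camera call takes 0.05 s, during which the arm holds its last target.

## Working session

There is one attempt and no reset: what is moved stays moved. The work goes in short steps, Python scripts to look and compute and a tool call to move; the robot and the scene stay as the last step left them, time stands still between calls to the robot, and variables do not carry over. Pictures are saved under pics/ and viewed, and the job is handed in when it is done.

Besides the shell and the picture viewer there is one more tool, called after "Emit:" in YAML: its name, and indented under it one key for each argument. drive_tool: Moves the arm, as the interface text tells. Its arguments: {"type":"object","properties":{"steps":{"type":"array"},"squeeze":{"type":"number"}},"required":["steps"]}

```bash
mkdir -p pics; ls; python3 - <<'E'
from cell import manip
import cv2
print(manip.finger_overhang); s=manip.read_state(); print(s)
for n in ("top","scene"):
    c=manip.camera(n); cv2.imwrite(f"pics/{n}0.png",c["frame"][:,:,::-1]); print(n,c["intrinsics"],c["dist_coeffs"],c["position"],c["attitude"])
E
```

```text
pics
17.0
{'clock': 0.0, 'joints': array([ 1.08640233e+00,  3.00513933e-01,  1.52158054e+00,  1.37685043e-06,
        1.32067926e+00, -6.65897901e-02]), 'qd': array([ 0.00122476,  0.0002815 , -0.00064382,  0.00110069, -0.00045862,
       -0.00051743]), 'effort': array([-2.42972907e-03, -5.31793892e+01, -3.52745891e+01,  7.08580320e-02,
        2.42775731e-02, -8.43403086e-05]), 'eef_pos': array([223.05115441, 502.4803022 , 221.86304737]), 'eef_rot': array([-3.14041428e+00, -7.99205016e-05,  2.72378806e+00]), 'wrist_force': array([ 0.41675374, -0.47373486,  0.07691105]), 'moment': array([0.02126065, 0.0948739 , 0.01016602]), 'finger_gap': 93.87400400994385}
top [[590.2468329    0.         315.47882364]
 [  0.         590.2468329  234.85630135]
 [  0.           0.           1.        ]] [-0.04987701  0.          0.          0.          0.        ] [ 420.69102008  116.80006867 1386.64882305] [-3.03028739  0.02845601 -1.54720905]
scene [[505.00744846   0.         319.12026994]
 [  0.         505.00744846 234.88971441]
 [  0.           0.           1.        ]] [-0.08433529  0.          0.          0.          0.        ] [525.58847422 612.34490639 863.03284001] [-2.60431228e+00 -1.16278570e-03 -3.04649683e+00]
```

View pics/top0.png

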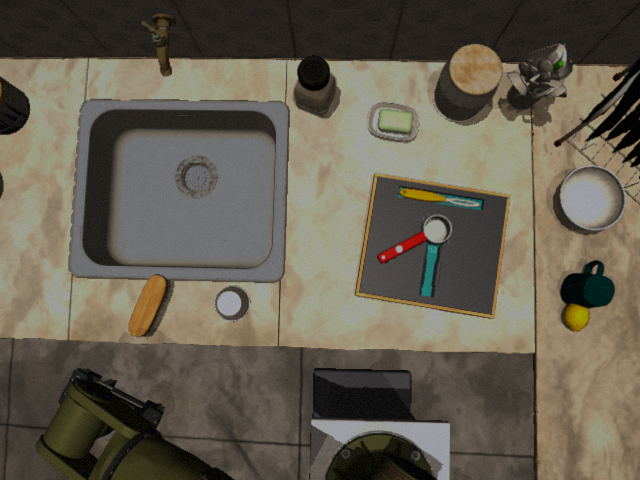

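View pics/scene0.png

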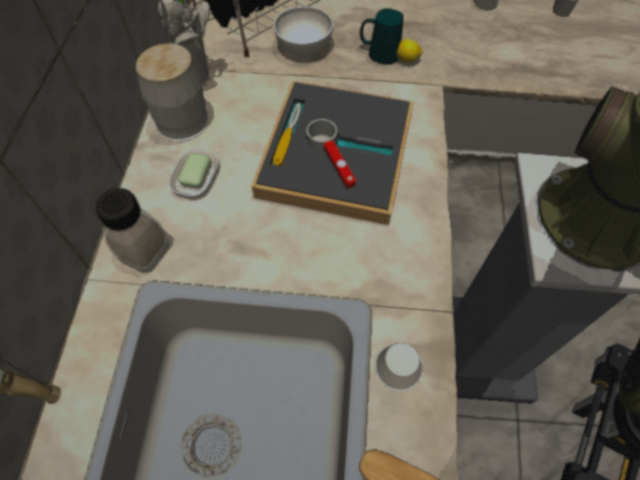

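The top view shows the red handle running from the cup at about (436,229) to (381,258). The teal slot runs from the cup down to (428,295), and the peeler lies at (440,197). In the scene view the white dot is at about (343,167). Next I'll measure these.

```bash
cat > h.py <<'E'
import numpy as np, cv2
from scipy.spatial.transform import Rotation as Ro
def ray(c,uv):
    uv=np.asarray(uv,float).reshape(-1,1,2)
    n=cv2.undistortPoints(uv,c["intrinsics"],c["dist_coeffs"]).reshape(-1,2)
    R=Ro.from_euler("xyz",c["attitude"]).as_matrix()
    return (R@np.c_[n,np.ones(len(n))].T).T
def onz(c,uv,z):
    d=ray(c,uv); p=np.asarray(c["position"]); return p+d*((z-p[2])/d[:,2])[:,None]
def proj(c,P):
    R=Ro.from_euler("xyz",c["attitude"]).as_matrix()
    q=(np.asarray(P,float).reshape(-1,3)-c["position"])@R
    return cv2.projectPoints(q.reshape(-1,1,3),np.zeros(3),np.zeros(3),c["intrinsics"],c["dist_coeffs"])[0].reshape(-1,2)
def depthpts(c,m):
    v,u=np.nonzero(m&(c["range_z"]>0)); d=ray(c,np.c_[u,v])
    R=Ro.from_euler("xyz",c["attitude"]).as_matrix()
    return np.asarray(c["position"])+d*c["range_z"][v,u][:,None]  # d has camera-z 1
def hsv(c): return cv2.cvtColor(c["frame"],cv2.COLOR_RGB2HSV)
def mask(c,k):
    h=hsv(c)
    if k=="red": m=((h[...,0]<8)|(h[...,0]>172))&(h[...,1]>170)&(h[...,2]>90)
    if k=="teal": m=(h[...,0]>80)&(h[...,0]<100)&(h[...,1]>120)&(h[...,2]>60)
    if k=="yellow": m=(h[...,0]>18)&(h[...,0]<32)&(h[...,1]>170)&(h[...,2]>100)
    return m
def big(m,n=1):
    k,l,s,ce=cv2.connectedComponentsWithStats(m.astype(np.uint8)); o=np.argsort(-s[1:,4])[:n]+1
    return [(l==i,s[i],ce[i]) for i in o]
def line(P):
    c=P.mean(0); u,s,v=np.linalg.svd(P-c,full_matrices=False); t=(P-c)@v[0]; return c,v[0],t.min(),t.max()
E
python3 - <<'E'
from cell import manip
from h import *
for n in ("top","scene"):
    c=manip.camera(n)
    f=c["frame"]
    x=(350,165,180,165) if n=="top" else (240,70,190,160)
    cv2.imwrite(f"pics/{n}crop.png",cv2.resize(f[x[1]:x[1]+x[3],x[0]:x[0]+x[2],::-1],None,fx=4,fy=4,interpolation=cv2.INTER_CUBIC)[:600,:800])
    for k,z in (("red",69),("teal",48),("yellow",48)):
        for m,s,ce in big(mask(c,k),2):
            v,u=np.nonzero(m)
            if len(u)<15: continue
            P=onz(c,np.c_[u,v],z)[:,:2]; l=line(P); D=depthpts(c,m)
            print(n,k,s,ce.round(1),"ctr",l[0].round(1),"dir",l[1].round(3),"ang",np.arctan2(l[1][1],l[1][0]).round(3),"len",(l[3]-l[2]).round(1),"depth med",np.median(D,0).round(1))
E
```

```text
top red [398 232  29  21 252] [412.7 241.1] ctr [557.4 -60. ] dir [ 0.485 -0.875] ang -1.065 len 62.5 depth med [557.5 -60.5  69.1]
top red [378 245  23  18 167] [388.1 254. ] ctr [527.3  -5.4] dir [-0.49   0.872] ang 2.082 len 48.5 depth med [527.5  -5.2  69.1]
top teal [421 243  19  54 508] [429.2 269.5] ctr [ 496.  -100.5] dir [-0.99   0.144] ang 2.997 len 118.2 depth med [ 497.6 -102.6   33.5]
top teal [436 194  46  16 166] [461.6 201.7] ctr [ 652.7 -174.3] dir [-0.123 -0.992] ang -1.694 len 102.7 depth med [ 654.3 -177.    34.2]
top yellow [566 305  24  26 453] [577.5 316.8] ctr [ 396.4 -434.1] dir [-0.995  0.102] ang 3.039 len 56.6 depth med [ 396.4 -432.8   50.6]
top yellow [400 188  46  14 362] [421.4 194.8] ctr [666.8 -82.2] dir [-0.145 -0.989] ang -1.716 len 104.0 depth med [666.5 -81.7  48. ]
scene red [324 141  19  24 220] [332.7 151.1] ctr [561.  -59.2] dir [-0.44   0.898] ang 2.027 len 60.7 depth med [560.9 -60.5  67.5]
scene red [336 166  20  19 172] [346.1 174.5] ctr [529.7  -1.8] dir [-0.492  0.871] ang 2.085 len 50.9 depth med [529.8  -3.8  67.6]
scene teal [337 139  55  16 309] [363.5 146.7] ctr [498.4 -95.2] dir [-0.989  0.147] ang 2.994 len 117.6 depth med [ 498.7 -108.6   32.3]
scene yellow [273 128  19  37 351] [282.1 146.8] ctr [668.8 -78.7] dir [0.143 0.99 ] ang 1.427 len 102.4 depth med [668.9 -79.3  46.6]
scene yellow [399  40  23  17 307] [409.1  48.4] ctr [ 401.3 -423. ] dir [-0.104  0.995] ang 1.675 len 60.5 depth med [ 402.  -425.1   46.7]
```

View pics/topcrop.png

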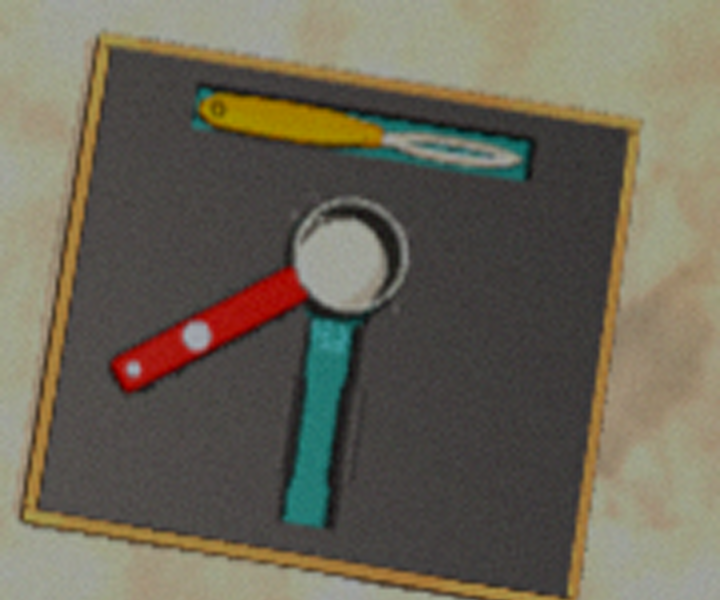

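View pics/scenecrop.png

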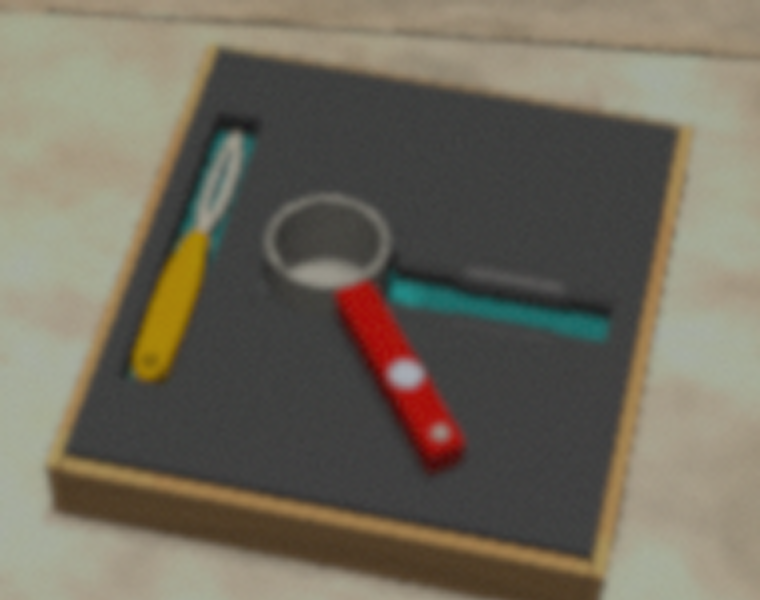

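```bash
python3 - <<'E'
from cell import manip
from h import *
for n in ("top","scene"):
    c=manip.camera(n); h=hsv(c); 
    m=(h[...,1]<60)&(h[...,2]<100)
    D=np.zeros(m.shape+(3,)); 
    roi=np.zeros(m.shape,bool); 
    if n=="top": roi[165:325,350:520]=1
    else: roi[75:225,245:425]=1
    # depth: height map
    v,u=np.nonzero(roi); d=ray(c,np.c_[u,v]); P=np.asarray(c["position"])+d*c["range_z"][v,u][:,None]
    print(n,"foam z med",np.median(P[(m[v,u])][:,2]).round(1))
    mm=big(m&roi)[0][0]
    ct=max(cv2.findContours(mm.astype(np.uint8),0,1)[0],key=cv2.contourArea)
    hull=cv2.convexHull(ct).reshape(-1,2)
    H=onz(c,hull,48)[:,:2]; r=cv2.minAreaRect(H.astype(np.float32)); print(r, cv2.boxPoints(r).round(1).tolist())
    # dot: white within handle
    x0=[398,248] if n=="top" else [341.5,163.5]
    w=(h[...,1]<90)&(h[...,2]>110); yy,xx=np.indices(w.shape); w&=np.hypot(xx-x0[0],yy-x0[1])<7
    v,u=np.nonzero(w); print("dot px",u.mean(),v.mean(),len(u),onz(c,[[u.mean(),v.mean()]],69)[0].round(1))
    mm=mask(c,"red"); print()
    # rim: depth above 64 and non-red
    hm=np.zeros(m.shape); v,u=np.nonzero(roi); hm[v,u]=P[:,2]
    rm=(hm>62)&~cv2.dilate(mm.astype(np.uint8),np.ones((3,3))).astype(bool)&roi
    if n=="top": rm[:,:415]=0
    else: rm[150:]=0
    Q=depthpts(c,rm); print("rim n",len(Q)); (cc,rr)=cv2.minEnclosingCircle(Q[:,:2].astype(np.float32)); print("enc",cc,rr)
    A=np.c_[2*Q[:,:2],np.ones(len(Q))]; s=np.linalg.lstsq(A,(Q[:,:2]**2).sum(1),rcond=None)[0]; print("fit",s[:2],np.sqrt(s[2]+s[0]**2+s[1]**2))
E
```

```text
top foam z med 48.4
((553.6497802734375, -110.09579467773438), (298.6472473144531, 267.7397766113281), 81.78517150878906) [[399.79998779296875, -238.8000030517578], [664.7999877929688, -277.0], [707.5, 18.600000381469727], [442.5, 56.79999923706055]]
dot px 398.81081081081084 248.40540540540542 37 [540.4 -29.2  69. ]

rim n 133
enc (588.3409423828125, -115.28086853027344) 32.4473991394043
fit [ 588.03998309 -114.7561207 ] 30.51955469261072
scene foam z med 47.4
((555.750732421875, -109.61099243164062), (298.6221618652344, 265.5862731933594), 81.84260559082031) [[403.1000061035156, -238.60000610351562], [666.0, -276.29998779296875], [708.4000244140625, 19.299999237060547], [445.5, 57.0]]
dot px 341.22222222222223 162.90740740740742 54 [541.4 -30.1  69. ]

rim n 173
enc (589.6986694335938, -115.3119125366211) 34.01754379272461
fit [ 588.430032   -114.12617926] 30.66956993242124
```

The measurements agree:
- **Well axis:** about (588,-115), from both the rim fit and the foam rectangle.
- **Tray yaw:** about -0.143.
- **Dot:** about (541,-30), 97 mm from the axis.
- **Handle direction:** 2.076. The slot is at about 2.998.

I'll move over the handle now.

Emit:
drive_tool:
  steps:
    - {"delta_pos":[20,-33.3,0],"yaw":-0.04,"hand":60}
    - {"delta_pos":[20,-33.3,0],"yaw":-0.04,"hand":60}
    - {"delta_pos":[20,-33.3,0],"yaw":-0.04,"hand":60}
    - {"delta_pos":[20,-33.3,0],"yaw":-0.04,"hand":60}
    - {"delta_pos":[20,-33.3,0],"yaw":-0.04,"hand":60}

```text
clock: 0.72
eef_pos: [323.6, 334.5, 222.5]
eef_rot: [3.141, 0.0, 2.522]
wrist_force: [1.0, 0.1, -0.1]
finger_gap: 63.9
```

Emit:
drive_tool:
  steps:
    - {"delta_pos":[20,-33.3,0],"yaw":-0.04,"hand":60}
    - {"delta_pos":[20,-33.3,0],"yaw":-0.04,"hand":60}
    - {"delta_pos":[20,-33.3,0],"yaw":-0.04,"hand":60}
    - {"delta_pos":[20,-33.3,0],"yaw":-0.04,"hand":60}
    - {"delta_pos":[20,-33.3,0],"yaw":-0.04,"hand":60}

```text
clock: 1.13
eef_pos: [423.7, 167.9, 222.6]
eef_rot: [3.141, 0.0, 2.322]
wrist_force: [0.7, 0.3, 0.9]
finger_gap: 59.9
```

Emit:
drive_tool:
  steps:
    - {"delta_pos":[20,-33.3,0],"yaw":-0.04,"hand":60}
    - {"delta_pos":[20,-33.3,0],"yaw":-0.04,"hand":60}
    - {"delta_pos":[20,-33.3,0],"yaw":-0.04,"hand":60}
    - {"delta_pos":[20,-33.3,0],"yaw":-0.04,"hand":60}
    - {"delta_pos":[18,-32,-20],"yaw":-0.04,"hand":60}

```text
clock: 1.55
eef_pos: [523.2, 2.4, 205.4]
eef_rot: [3.137, 0.003, 2.121]
wrist_force: [1.3, -0.4, 1.2]
finger_gap: 60.0
```

Emit:
drive_tool:
  steps:
    - {"delta_pos":[9,-16,-30],"yaw":-0.045,"hand":60}
    - {"delta_pos":[9,-16,-30],"yaw":0,"hand":60}
    - {"delta_pos":[0,0,-20],"yaw":0,"hand":60}
    - {"delta_pos":[0,0,0],"yaw":0,"hand":60}

```text
clock: 1.88
eef_pos: [537.3, -28.1, 118.3]
eef_rot: [-3.136, -0.004, 2.077]
wrist_force: [-0.9, 0.3, 0.1]
finger_gap: 59.8
```

```bash
python3 - <<'E'
from cell import manip
from h import *
s=manip.read_state(); print(s["eef_pos"],s["eef_rot"],s["joints"])
c=manip.camera("wrist"); cv2.imwrite("pics/w1.png",c["frame"][:,:,::-1])
h=hsv(c); m=mask(c,"red"); cl=cv2.morphologyEx(m.astype(np.uint8),cv2.MORPH_CLOSE,np.ones((61,61)))
mm=big(cl>0)[0][0]; v,u=np.nonzero(mm); l=line(onz(c,np.c_[u,v],69)[:,:2]); print(l, np.arctan2(l[1][1],l[1][0]))
w=big(mm&(h[...,1]<90)&(h[...,2]>110),3)
for a in w: print(a[1],a[2],onz(c,[a[2]],69))
E
```

```text
[537.31136984 -28.05502381 118.28653812] [-3.13596591 -0.00406093  2.07722406] [-1.20238205e-01  3.86788999e-01  1.66195218e+00 -1.18189194e-05
  1.09979057e+00 -6.26671967e-01]
(array([541.78293223, -34.85147396]), array([ 0.48325607, -0.87547905]), np.float64(-55.000816413788996), np.float64(61.42489014649642)) -1.066426228941097
[313 265  28  27 589] [326.79966044 277.96774194] [[539.93324603 -31.74820095  69.        ]]
[320 201  15  15 172] [327.01744186 207.75581395] [[520.45474505   3.38782896  69.        ]]
```

View pics/w1.png

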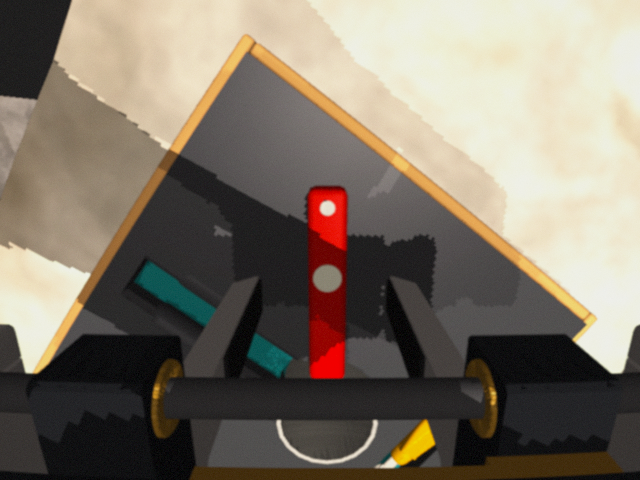

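The wrist view shows the handle centred between the jaws, with the dot at (327,278) → (540,-31.5). I'll descend and grip lightly.

Emit:
drive_tool:
  steps:
    - {"delta_pos":[0,0,-20],"yaw":0,"hand":60}
    - {"delta_pos":[0,0,-16],"yaw":0,"hand":60}
    - {"delta_pos":[0,0,0],"yaw":0,"hand":50}
    - {"delta_pos":[0,0,0],"yaw":0,"hand":40}

```text
clock: 2.27
eef_pos: [539.4, -27.0, 87.9]
eef_rot: [3.141, 0.0, 2.08]
wrist_force: [0.9, 0.3, 0.3]
finger_gap: 49.9
```

Emit:
drive_tool:
  steps:
    - {"delta_pos":[1,-4,-9],"yaw":-0.004,"hand":40}
    - {"delta_pos":[0,0,-6],"yaw":0,"hand":40}
    - {"delta_pos":[0,0,0],"yaw":0,"hand":30}
    - {"delta_pos":[0,0,0],"yaw":0,"hand":15}
    - {"delta_pos":[0,0,0],"yaw":0,"hand":15}
  squeeze: 8

```text
clock: 2.68
eef_pos: [540.3, -31.4, 71.9]
eef_rot: [3.141, 0.0, 2.075]
wrist_force: [0.2, -0.3, 0.8]
finger_gap: 23.3
```

Emit:
drive_tool:
  steps:
    - {"delta_pos":[0,0,0],"yaw":0,"hand":15}
    - {"delta_pos":[0,0,0],"yaw":0,"hand":15}

```text
clock: 2.85
eef_pos: [540.3, -31.4, 71.9]
eef_rot: [3.141, 0.0, 2.075]
wrist_force: [-0.0, 0.4, 1.3]
finger_gap: 22.0
```

```bash
python3 - <<'E'
import numpy as np
a=np.linspace(2.075,2.998,16); C=np.array([587.5,-115.5])
P=C+97.5*np.c_[np.cos(a),np.sin(a)]; P[0]=[540.3,-31.4]; print(np.diff(P,axis=0).round(1).tolist(), a[1]-a[0],P[-1])
E
```

```text
[[-5.1, -1.8], [-5.0, -3.4], [-4.7, -3.7], [-4.5, -4.0], [-4.3, -4.2], [-4.0, -4.5], [-3.7, -4.7], [-3.4, -4.9], [-3.1, -5.1], [-2.8, -5.3], [-2.4, -5.5], [-2.1, -5.6], [-1.8, -5.7], [-1.4, -5.8], [-1.0, -5.9]] 0.06153333333333322 [ 491.00344301 -101.54777832]
```

Emit:
drive_tool:
  steps:
    - {"delta_pos":[-5.1,-2.2,0],"yaw":0.0615,"hand":15}
    - {"delta_pos":[-5.0,-3.4,0],"yaw":0.0615,"hand":15}
    - {"delta_pos":[-4.7,-3.7,0],"yaw":0.0615,"hand":15}
    - {"delta_pos":[-4.5,-4.0,0],"yaw":0.0615,"hand":15}
    - {"delta_pos":[-4.3,-4.2,0],"yaw":0.0615,"hand":15}

```text
clock: 3.27
eef_pos: [516.5, -49.0, 71.8]
eef_rot: [3.141, 0.001, 2.385]
wrist_force: [1.3, 0.7, 1.2]
finger_gap: 22.1
```

Emit:
drive_tool:
  steps:
    - {"delta_pos":[-4.0,-4.5,0],"yaw":0.0615,"hand":15}
    - {"delta_pos":[-3.7,-4.7,0],"yaw":0.0615,"hand":15}
    - {"delta_pos":[-3.4,-4.9,0],"yaw":0.0615,"hand":15}
    - {"delta_pos":[-3.1,-5.1,0],"yaw":0.0615,"hand":15}
    - {"delta_pos":[-2.8,-5.2,0],"yaw":0.0615,"hand":15}

```text
clock: 3.68
eef_pos: [499.9, -73.4, 72.2]
eef_rot: [3.141, 0.002, 2.693]
wrist_force: [1.8, 1.4, 4.7]
finger_gap: 22.1
```

Emit:
drive_tool:
  steps:
    - {"delta_pos":[-2.4,-5.4,0],"yaw":0.0615,"hand":15}
    - {"delta_pos":[-2.1,-5.5,0],"yaw":0.0615,"hand":15}
    - {"delta_pos":[-1.8,-5.6,0],"yaw":0.0615,"hand":15}
    - {"delta_pos":[-1.4,-5.7,0],"yaw":0.0615,"hand":15}
    - {"delta_pos":[-1.0,-5.8,0],"yaw":0.0615,"hand":15}

```text
clock: 4.1
eef_pos: [490.8, -101.5, 71.8]
eef_rot: [3.142, 0.0, 3.0]
wrist_force: [-1.0, -1.1, -2.4]
finger_gap: 22.1
```

Emit:
drive_tool:
  steps:
    - {"delta_pos":[0,0,0],"yaw":0,"hand":15}

```text
clock: 4.18
eef_pos: [490.6, -101.9, 71.6]
eef_rot: [-3.141, -0.0, 3.0]
wrist_force: [-0.3, -0.3, -2.5]
finger_gap: 21.7
```

```bash
python3 - <<'E'
from cell import manip
from h import *
s=manip.read_state(); print(s["eef_pos"],s["eef_rot"],s["wrist_force"],s["joints"])
c=manip.camera("wrist"); cv2.imwrite("pics/w2.png",c["frame"][:,:,::-1])
c=manip.camera("top"); cv2.imwrite("pics/t2.png",cv2.resize(c["frame"][165:330,350:530,::-1],None,fx=3.6,fy=3.6,interpolation=cv2.INTER_CUBIC))
E
```

```text
[ 490.62256634 -101.94065969   71.58979855] [-3.14148285e+00 -7.22810900e-05  2.99957471e+00] [-0.28947996 -0.32927856 -2.45085941] [-2.77907317e-01  3.78292433e-01  1.80338099e+00 -1.44759124e-04
  9.59975971e-01 -1.70660268e+00]
```

View pics/w2.png

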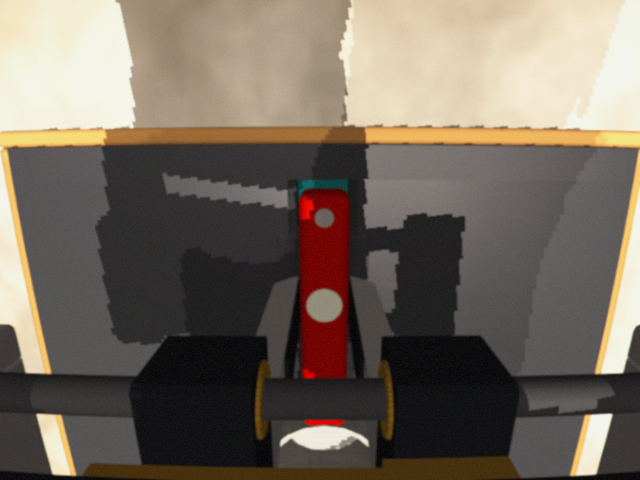

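View pics/t2.png

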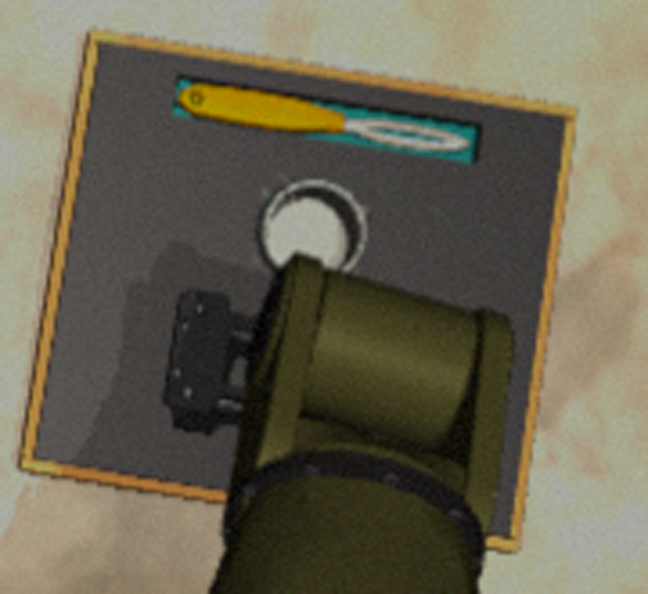

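The wrist view shows the handle end (299–349 px, dot at (324,305)) centred over the slot end (298–348 px). I'll release, rise and check.

Emit:
drive_tool:
  steps:
    - {"delta_pos":[0,0,0],"yaw":0,"hand":32}
    - {"delta_pos":[0,0,0],"yaw":0,"hand":40}
    - {"delta_pos":[0,0,10],"yaw":0,"hand":40}
    - {"delta_pos":[0,0,20],"yaw":0,"hand":40}
    - {"delta_pos":[0,0,20],"yaw":0,"hand":40}

```text
clock: 4.7
eef_pos: [490.6, -101.0, 122.5]
eef_rot: [3.141, -0.001, 2.997]
wrist_force: [0.5, 0.3, -0.1]
finger_gap: 40.1
```

Emit:
drive_tool:
  steps:
    - {"delta_pos":[0,0,0],"yaw":0,"hand":40}

```text
clock: 4.78
eef_pos: [492.4, -101.6, 125.7]
eef_rot: [-3.141, 0.006, 2.997]
wrist_force: [0.1, -0.3, 0.8]
finger_gap: 40.0
```

```bash
cat > chk.py <<'E'
import sys
from cell import manip
from h import *
tag,z=sys.argv[1],float(sys.argv[2])
s=manip.read_state(); print(s["eef_pos"],s["eef_rot"],s["wrist_force"])
c=manip.camera("wrist"); cv2.imwrite(f"pics/{tag}.png",c["frame"][:,:,::-1])
h=hsv(c); h0=((h[...,0]<8)|(h[...,0]>172))&(h[...,1]>170)&(h[...,2]>70)
cl=cv2.morphologyEx(h0.astype(np.uint8),cv2.MORPH_CLOSE,np.ones((41,41)))
mm=big(cl>0)[0][0]; D=depthpts(c,mm&h0)
A=np.c_[D[:,:2],np.ones(len(D))]; keep=np.ones(len(D),bool)
for _ in range(4):
    k=np.linalg.lstsq(A[keep],D[keep,2],rcond=None)[0]; r=D[:,2]-A@k; keep=np.abs(r)<2
print("red depth: med",np.median(D,0).round(1),"n",len(D),"plane slope",k[:2].round(4),"inliers",keep.mean().round(2))
v,u=np.nonzero(mm); l=line(onz(c,np.c_[u,v],z)[:,:2]); print("ang",np.arctan2(l[1][1],l[1][0]).round(4),"ctr",l[0].round(1))
for a in big(mm&~h0&(h[...,1]<110)&(h[...,2]>70),2): print("dot",a[1],a[2].round(1),onz(c,[a[2]],z)[0].round(1),"zmed",np.median(depthpts(c,a[0]),0).round(1))
f=(h[...,1]<70)&(h[...,2]<130); D=depthpts(c,f); g=(np.abs(D[:,2]-48)<6); print("foam z",np.median(D[g,2]).round(1))
E
python3 chk.py w3 65
```

```text
[ 492.41404528 -101.55718832  125.67461019] [-3.14089854  0.00564413  2.99694894] [ 0.10092204 -0.34435156  0.8068996 ]
red depth: med [ 495.3 -104.8   65.7] n 5642 plane slope [-0.0848  0.0267] inliers 0.92
ang -0.1474 ctr [ 493.9 -104.5]
dot [308 254  28  25 554] [321.4 266.1] [ 492.8 -104.4   65. ] zmed [ 491.9 -104.2   67.3]
dot [315 193  14  14 153] [321.4 199.7] [453.6 -98.6  65. ] zmed [452.7 -98.4  70.8]
foam z 49.0
```

View pics/w3.png

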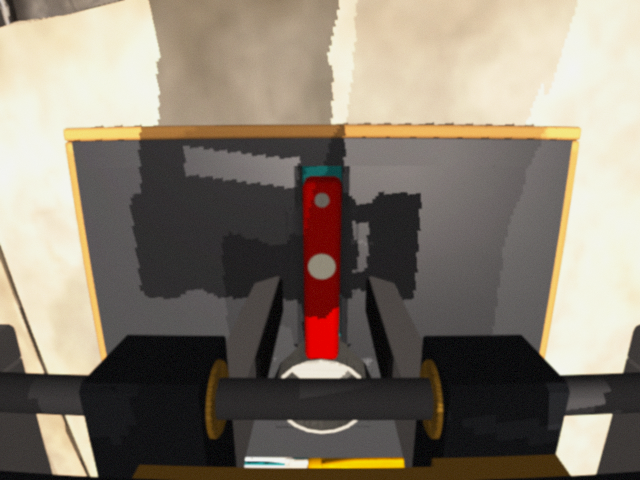

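The handle has dropped onto the lips, centred in the slot and tilted slightly: dot about 66 mm high, end about 70. I'll close the fingers and press at the dot.

Emit:
drive_tool:
  steps:
    - {"delta_pos":[0,0,0],"yaw":0,"hand":0}
    - {"delta_pos":[0,0,0],"yaw":0,"hand":0}
    - {"delta_pos":[0,0,0],"yaw":0,"hand":0}
    - {"delta_pos":[0,0,0],"yaw":0,"hand":0}
  squeeze: 10

```text
clock: 5.17
eef_pos: [490.5, -101.2, 120.9]
eef_rot: [3.141, -0.001, 2.997]
wrist_force: [0.1, 0.0, 0.4]
finger_gap: 16.5
```

```bash
python3 chk.py w4 66
```

```text
[ 490.52151218 -101.20041497  120.85725924] [ 3.14142385e+00 -1.22046062e-03  2.99723299e+00] [0.10898997 0.01731983 0.3785605 ]
red depth: med [ 488.8 -104.5   65.9] n 5720 plane slope [-0.0851  0.0234] inliers 0.92
ang -0.143 ctr [ 493.1 -104.2]
dot [308 260  28  26 571] [321.2 272.6] [ 492.4 -104.3   66. ] zmed [ 492.  -104.3   67.3]
dot [315 199  14  14 160] [321.3 205.4] [453.6 -98.5  66. ] zmed [452.8 -98.4  70.7]
foam z 49.0
```

View pics/w4.png

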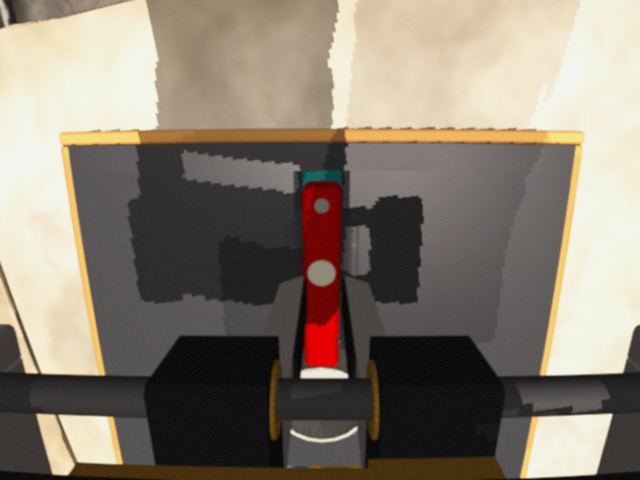

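Emit:
drive_tool:
  steps:
    - {"delta_pos":[1,-1,-16],"yaw":0,"hand":0}
    - {"delta_pos":[0,0,-14],"yaw":0,"hand":0}
    - {"delta_pos":[0,0,-4],"yaw":0,"hand":0}
    - {"delta_pos":[0,0,0],"yaw":0,"hand":0}

```text
clock: 5.55
eef_pos: [491.2, -102.1, 86.4]
eef_rot: [3.141, -0.002, 2.997]
wrist_force: [-0.9, 0.3, 0.1]
finger_gap: 0.9
```

Emit:
drive_tool:
  steps:
    - {"delta_pos":[0,0,-2],"yaw":0,"hand":0}
    - {"delta_pos":[0,0,-2],"yaw":0,"hand":0}
    - {"delta_pos":[0,0,0],"yaw":0,"hand":0}

```text
clock: 5.8
eef_pos: [492.0, -102.3, 83.8]
eef_rot: [-3.142, 0.001, 2.997]
wrist_force: [-0.3, -0.1, 0.5]
finger_gap: 0.8
```

Emit:
drive_tool:
  steps:
    - {"delta_pos":[0,0,-2],"yaw":0,"hand":0}
    - {"delta_pos":[0,0,-1],"yaw":0,"hand":0}
    - {"delta_pos":[0,0,0],"yaw":0,"hand":0}

```text
clock: 6.05
eef_pos: [491.9, -102.4, 81.0]
eef_rot: [-3.141, 0.001, 2.997]
wrist_force: [-1.6, -1.2, 3.0]
finger_gap: 0.8
```

Emit:
drive_tool:
  steps:
    - {"delta_pos":[0,0,-1.5],"yaw":0,"hand":0}
    - {"delta_pos":[0,0,-1.5],"yaw":0,"hand":0}
    - {"delta_pos":[0,0,0],"yaw":0,"hand":0}

```text
clock: 6.3
eef_pos: [491.6, -102.5, 77.9]
eef_rot: [-3.141, -0.0, 2.997]
wrist_force: [-4.3, -1.3, 4.8]
finger_gap: 0.7
```

Emit:
drive_tool:
  steps:
    - {"delta_pos":[0,0,-1.5],"yaw":0,"hand":0}
    - {"delta_pos":[0,0,-1.5],"yaw":0,"hand":0}
    - {"delta_pos":[0,0,0],"yaw":0,"hand":0}

```text
clock: 6.55
eef_pos: [491.5, -102.5, 74.8]
eef_rot: [-3.141, -0.001, 2.997]
wrist_force: [-2.6, -1.6, 3.8]
finger_gap: 0.4
```

Emit:
drive_tool:
  steps:
    - {"delta_pos":[0,0,-1.5],"yaw":0,"hand":0}
    - {"delta_pos":[0,0,-1],"yaw":0,"hand":0}
    - {"delta_pos":[0,0,0],"yaw":0,"hand":0}

```text
clock: 6.8
eef_pos: [491.4, -102.4, 72.3]
eef_rot: [-3.141, -0.001, 2.997]
wrist_force: [-4.1, -1.6, 5.3]
finger_gap: 0.7
```

Emit:
drive_tool:
  steps:
    - {"delta_pos":[0,0,-1],"yaw":0,"hand":0}
    - {"delta_pos":[0,0,-1],"yaw":0,"hand":0}
    - {"delta_pos":[0,0,0],"yaw":0,"hand":0}

```text
clock: 7.05
eef_pos: [491.7, -102.0, 71.2]
eef_rot: [3.141, -0.0, 2.997]
wrist_force: [-8.9, 4.0, 17.7]
finger_gap: 0.5
```

```bash
python3 chk.py w5 54; python3 - <<'E'
from cell import manip
import cv2
c=manip.camera("scene"); cv2.imwrite("pics/s5.png",cv2.resize(c["frame"][70:230,240:440,::-1],None,fx=4,fy=4,interpolation=cv2.INTER_CUBIC)[:600])
E
```

```text
[ 491.72241571 -102.02720349   71.18027213] [ 3.14118174e+00 -1.65513932e-04  2.99737399e+00] [-8.91867639  3.9733877  17.65289285]
red depth: med [462.2 -99.9  54.7] n 3751 plane slope [ 0.0108 -0.0022] inliers 0.92
ang -0.1442 ctr [461.7 -99.7]
dot [314 205  17  17 226] [322.2 212.5] [451.6 -98.2  54. ] zmed [451.2 -98.2  55.6]
dot [310 277  14   3  25] [316.7 278.4] [ 483.1 -105.5   54. ] zmed [ 481.6 -105.1   57.9]
foam z 49.0
```

View pics/w5.png

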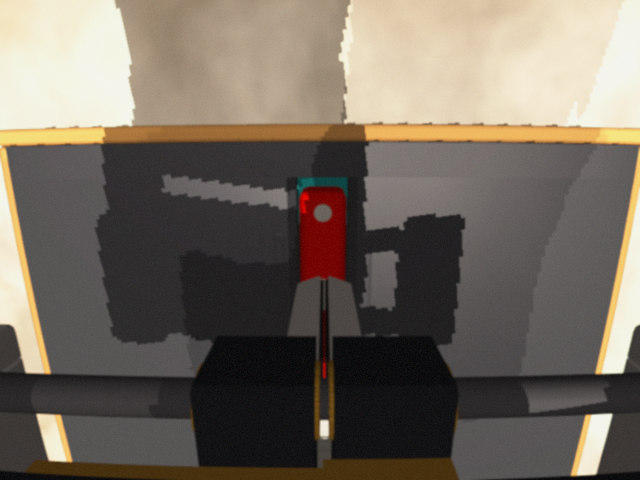

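View pics/s5.png

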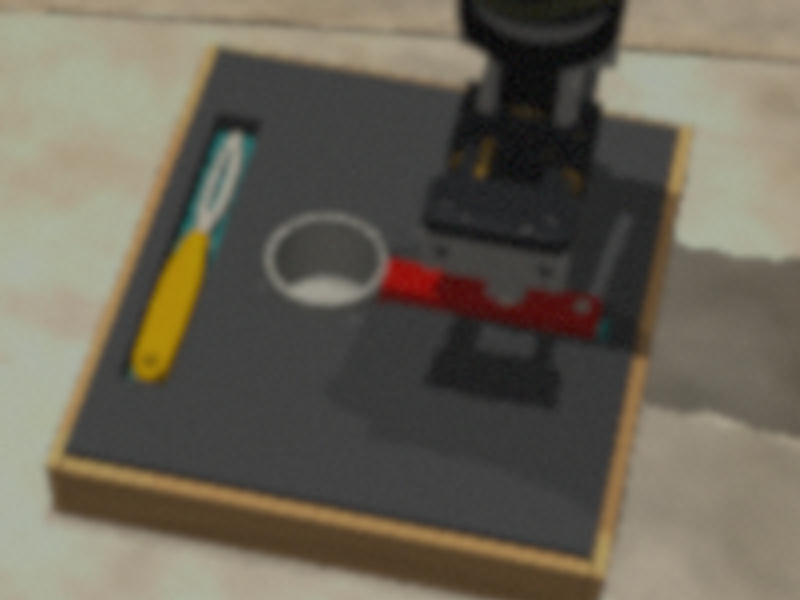

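The fingertips read 54.2 mm with the force risen to 17.7 N, so the handle has reached the slot floor. The wrist view shows the handle nearly level at about 54 mm. I'll press 1 mm more, then rise clear and look.

Emit:
drive_tool:
  steps:
    - {"delta_pos":[0,0,-0.6],"yaw":0,"hand":0}
    - {"delta_pos":[0,0,0],"yaw":0,"hand":0}
    - {"delta_pos":[0,0,0],"yaw":0,"hand":0}

```text
clock: 7.4
eef_pos: [491.8, -102.0, 71.1]
eef_rot: [3.141, 0.0, 2.997]
wrist_force: [-11.7, 5.7, 25.9]
finger_gap: 0.4
```

Emit:
drive_tool:
  steps:
    - {"delta_pos":[0,0,3],"yaw":0,"hand":0}
    - {"delta_pos":[0,0,20],"yaw":0,"hand":0}
    - {"delta_pos":[0,0,30],"yaw":0,"hand":0}
    - {"delta_pos":[0,0,35],"yaw":0,"hand":0}
    - {"delta_pos":[0,0,35],"yaw":0,"hand":0}

```text
clock: 7.82
eef_pos: [491.4, -102.2, 193.8]
eef_rot: [3.142, -0.001, 2.997]
wrist_force: [-0.9, -0.5, 1.2]
finger_gap: 0.8
```

Emit:
drive_tool:
  steps:
    - {"delta_pos":[-10,35,20],"yaw":0,"hand":0}
    - {"delta_pos":[-10,38,0],"yaw":0,"hand":0}
    - {"delta_pos":[-10,38,0],"yaw":0,"hand":0}
    - {"delta_pos":[-10,38,0],"yaw":0,"hand":0}
    - {"delta_pos":[-10,38,0],"yaw":0,"hand":0}

```text
clock: 8.23
eef_pos: [441.0, 86.2, 212.8]
eef_rot: [3.141, 0.001, 2.997]
wrist_force: [1.2, 0.2, 0.4]
finger_gap: 0.7
```

Emit:
drive_tool:
  steps:
    - {"delta_pos":[-10,38,0],"yaw":0,"hand":0}
    - {"delta_pos":[-10,38,0],"yaw":0,"hand":0}
    - {"delta_pos":[0,0,0],"yaw":0,"hand":0}
    - {"delta_pos":[0,0,0],"yaw":0,"hand":0}

```text
clock: 8.57
eef_pos: [421.3, 162.2, 212.6]
eef_rot: [3.141, 0.0, 3.001]
wrist_force: [-0.4, -0.3, -0.9]
finger_gap: 0.2
```

```bash
python3 - <<'E'
from cell import manip
from h import *
s=manip.read_state(); print(s["eef_pos"],s["wrist_force"])
for n in ("top","scene"):
    c=manip.camera(n); x=(350,165,180,150) if n=="top" else (240,70,190,150)
    cv2.imwrite(f"pics/{n}6.png",cv2.resize(c["frame"][x[1]:x[1]+x[3],x[0]:x[0]+x[2],::-1],None,fx=4,fy=4,interpolation=cv2.INTER_CUBIC))
    m0=mask(c,"red"); ms=[b for b in big(m0,3) if b[1][4]>30]; D=np.vstack([depthpts(c,b[0]) for b in ms])
    A=np.c_[D[:,:2]-D[:,:2].mean(0),np.ones(len(D))]; keep=np.ones(len(D),bool)
    for _ in range(4):
        k=np.linalg.lstsq(A[keep],D[keep,2],rcond=None)[0]; keep=np.abs(D[:,2]-A@k)<3
    l=line(D[keep][:,:2]); print(n,"red z",np.median(D[:,2]).round(1),"slope",k[:2].round(4),"ang",np.arctan2(l[1][1],l[1][0]).round(3),"ctr",l[0].round(1),len(D))
    h=hsv(c); roi=np.zeros(m0.shape,bool); roi[x[1]:x[1]+x[3],x[0]:x[0]+x[2]]=1
    f=roi&(h[...,1]<60)&(h[...,2]<100); print("foam",np.median(depthpts(c,f)[:,2]).round(1))
    # rim heights by sector
    P=depthpts(c,roi); q=P[:,:2]-[588,-115]; r=np.hypot(*q.T); a=np.arctan2(q[:,1],q[:,0])
    for t in np.arange(-3,3.1,1): 
        g=(np.abs(np.angle(np.exp(1j*(a-t))))<.4)&(r>26)&(r<36); print("rim",t,np.percentile(P[g,2],[80,95]).round(1),g.sum())
    for z,k2 in ((48,"yellow"),):
        for b in big(mask(c,k2),2): print(k2,b[2].round(1))
E
```

```text
[421.30803624 162.16107017 212.5613185 ] [-0.39735048 -0.33877987 -0.91695483]
top red z 54.1 slope [ 0.0071 -0.0051] ang 3.006 ctr [ 503.4 -102.9] 411
foam 48.5
rim -3.0 [55.6 58.4] 34
rim -2.0 [51.  54.9] 71
rim -1.0 [51.2 54.3] 87
rim 0.0 [51.1 54.2] 71
rim 1.0 [53.3 55.2] 37
rim 2.0 [53.  57.1] 43
rim 3.0 [55.3 57.9] 42
yellow [577.2 316.8]
yellow [421.4 194.9]
scene red z 52.4 slope [-0.0054 -0.0463] ang 2.975 ctr [ 506.8 -100.9] 407
foam 47.8
rim -3.0 [53.5 54.5] 34
rim -2.0 [46.5 52.8] 151
rim -1.0 [45.8 51.9] 165
rim 0.0 [52.9 55.2] 36
rim 1.0 [52.6 54.3] 49
rim 2.0 [52.1 54.4] 53
rim 3.0 [53.5 54.2] 40
yellow [282.  146.9]
yellow [401.4  45.5]
```

View pics/top6.png

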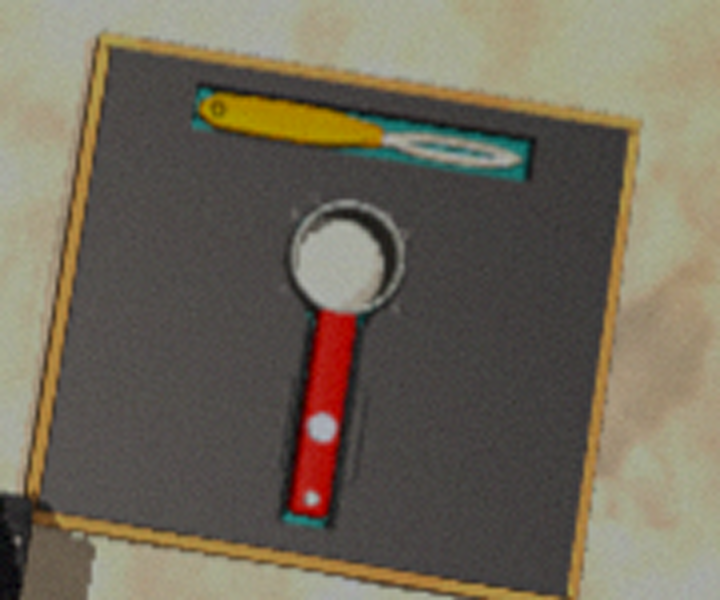

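View pics/scene6.png

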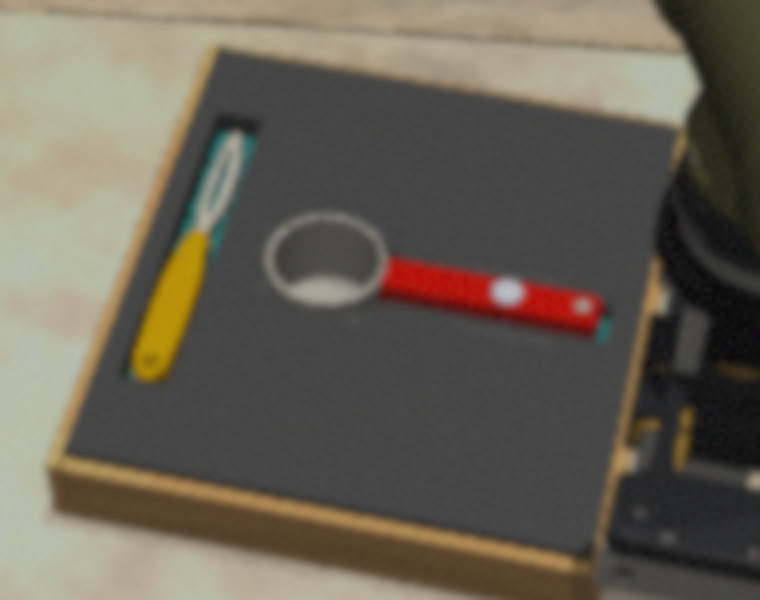

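```bash
python3 - <<'E'
from cell import manip
from h import *
c=manip.camera("scene")
a=cv2.imread("pics/scene0.png")[:,:,::-1][335:400,370:435].astype(int); b=c["frame"][335:400,370:435].astype(int)
print("bowl patch mean abs diff",np.abs(a-b).mean())
cv2.imwrite("pics/s7.png",c["frame"][:,:,::-1])
E
```

```text
bowl patch mean abs diff 14.592189349112425
```

View pics/s7.png

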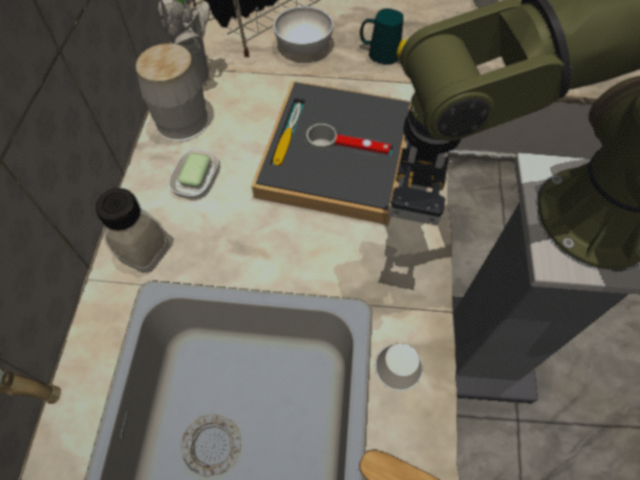

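The bowl is still at (402,365), as in the first picture; the patch difference comes from the changed lighting. The scoop is in its slot, the peeler is in its pocket, and the arm is clear of everything. I'm handing in.

```bash
python3 -c "
from cell import manip
print(manip.sign_off(), manip.read_state()['clock'])"
```

```text
the job is handed in; nothing more can be done
the job is handed in; nothing more can be done
```

The scoop is home in its cut-out, and I handed the job in at about 9 s of the 38 s allowed. I gripped the handle lightly at its dot, swung it about 0.92 rad round the well axis until it lay over the slot, and released it onto the lips. I then pressed on the dot with closed fingers until it reached the floor. The downward push was about 5 N through the lips and 26 N at the floor.

**Height and level:** The last top view puts the handle top at 54.1 mm, where home is 54, and nearly level, with a slope of about 0.5°. The angle is 3.006 rad, against a slot direction of about 2.998.

**Peeler and bowl:** The peeler is at the same pixels as at the start. The bowl looks unmoved, at about (402,365) px in the scene view.

**Checks that disagreed:**
- The scene camera read the handle at 52.4 mm. Its foam reading was also about 0.7 mm lower than the top camera's.
- The scene camera showed a 0.046 slope across the narrow handle. The top and wrist views do not show this, so I put it down to its oblique view of the handle's side.
- A pixel difference over the bowl gave 14.6 grey levels. I took this as changed lighting, because its outline is in the same place.
- Depth readings on the cup rim were noisy, from 52 to 58 mm.

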